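# Set the spool hub nut on a spool gun

### The job

The welding spool gun lies on its side in its bench cradle. Squeeze its trigger fully and let it spring back, then screw the knurled hub nut on the spool canister clockwise until it bottoms out and back it off a quarter turn so that the spool runs free. Finish while still holding the nut in the gripper at that setting, and leave the things lying around the gun where they are.

Things in the scene. Friction and masses are not known exactly. Their poses are not given: they have to be found in the camera images.
- gun: Grey and black spool gun lying on its side in a steel cradle, all fixed to the table. Origin on the table under the housing, z up; y runs along the barrel to the brass nozzle (end at y +205 mm); the pistol grip points to -x, towards the robot. Housing 56 (x) x 130 x 50 mm, centre at y +15, top 95 mm up. Cradle plate 150 x 300 mm, 8 mm thick, centre at x +15, y 0.
- hub_top (a point): Middle of the flat top of the round spool canister (diameter 112 mm, upright axis), fixed, under the hub nut; axes as the gun's. At x +15, y -85 mm on the gun; the canister top is 94 to 96 mm above the table, the nut clears it by 10 mm or more.
- grip_mid (a point): Middle of the fixed black pistol grip, axes as the gun's; x -85, y 0 mm on the gun, 69 mm up. Bar 115 (x) x 30 (y) x 38 mm. The trigger is beside it, on +y. Pinch both from above at this x, closing along y: together 55 mm wide with the trigger free (gun y -15 to +40), 41 mm squeezed (y -15 to +26).
- trigger (a joint): Black trigger bar 65 mm long, 9 mm thick, 56 to 82 mm above the table, sprung, on an upright hinge at its housing end (x -35, y +21.5 mm on the gun). 0 rad when free, growing to its stop at 0.28 as it is squeezed towards the grip (to -y); about 5 N at the stop, 50 mm from the hinge. Springs back when let go.
- trigger_pad (a point): Point on the trigger 50 mm from its hinge, mid-thickness, 69 mm above the table; moves with it.
- nut_mid (a point): Centre, half-way up, of the knurled aluminium hub nut: round, axis upright, 40 mm diameter, 30 mm high, on a stud over the canister at x +15, y -85 mm on the gun. z up; its x axis points along the dark rib on its top and turns with it. When home the nut spans 106 to 136 mm above the table.
- hub_nut (a joint): Turning of the hub nut on its 6 mm pitch right-hand thread: 0 rad when bottomed out on a hard stop, growing as it is unscrewed (counter-clockwise from above), rising about 1 mm a radian. Starts 1.0 to 2.2 rad loose. Turns against about 0.1 N m of friction and stays where it is left.
- spare_spool_mid (a point): Spare spool of copper-coloured wire with grey flanges, standing flat on the table on the far side of the gun, 100 mm diameter, 45 mm high; centre, 22 mm up. Leave alone.
- spare_nozzle_mid (a point): Spare brass nozzle standing upright on the table, 24 mm diameter, 60 mm high, centre, 30 mm up; beside the trigger side of the grip. Leave alone.
- offcut_mid (a point): Bare steel plate offcut lying flat, 90 x 60 x 6 mm, centre; on the other side of the grip. Leave alone.

How it is judged (in metres and radians):
On the way, in this order (a step that is already met when the one before it is completed fails the run):
1. the trigger is squeezed to its stop (value of joint trigger above 0.22 rad), for 0.2 s.
2. the trigger has sprung back (value of joint trigger below 0.05 rad), for 0.2 s.
3. the hub nut is bottomed out (value of joint hub_nut below 0.08 rad), for 0.2 s.
At the end, for the whole second after the job is handed in: The hub nut stands a quarter turn (1.57 rad, give or take 0.3) off its stop, the trigger is free (under 0.05 rad), and the fingers are still closed round the nut: more than 2 N of contact force and the grasp point within 30 mm of its centre (value of joint hub_nut between 1.27 and 1.87 rad and value of joint trigger below 0.05 rad and contact force between the fingers and hub_nut above 2 N and distance between the grasp point and nut_mid below 0.03 m); the arm keeps its last pose, push and grip.
It fails at once if the spare spool is disturbed (distance of spare_spool_mid from where it was at the start of the episode above 0.03 m).
It fails at once if the spare nozzle is disturbed (distance of spare_nozzle_mid from where it was at the start of the episode above 0.03 m).
It fails at once if the offcut is disturbed (distance of offcut_mid from where it was at the start of the episode above 0.03 m).
It also fails if it takes over 67 s, if anything falls off the work surface, if the arm or the gripper's body presses on something with over 40 N, if the wrist force passes 120 N, or if a joint passes its speed limit or range.

### The arm

A 6-joint arm with a two-finger parallel gripper is mounted at the origin on the work surface. World frame = base frame: x ahead of the robot, y to its left, z up, the work surface at z = 0. Lengths are in mm, angles in rad, forces in N, time in s.
With the tool pointing down it reaches from about 400 to 925 mm from the base axis. Payload 12.5 kg.
Tool frame: the origin (TCP) lies at the very end of the fingers, on their centre line; the grasp point (between the pads) lies 19 mm behind it; z points along the fingers, y is the direction in which the jaws open and shut (so a half turn about z gives the same grasp; the last joint's range is limited). The gripper opens to 95 mm and grips with 3 to 60 N. Pads are 20 mm wide; open, the fingers measure 119 mm over their backs; the gripper's body (75 mm by 180 mm) begins 59 mm behind the grasp point.
Start: joints at [-1.443, 0.491, 1.559, -0, 1.092, -0.106], TCP at [144.819, -608.008, 214.661] pointing down, gripper open.
Joint ranges: [-3.1, 3.1], [-0.84, 2.19], [0.05, 2.79], [-1.13, 4.28], [0.06, 2.93], [-2.69, 2.69]. Speed limits (rad/s): [2.22, 2.22, 2.79, 3.14, 3.14, 3.14].

### API

Orientations are given as [roll, pitch, yaw] about the fixed x, y, z axes, in that order (R = Rz(yaw) Ry(pitch) Rx(roll)).
In Python, from cell import env gives the robot as it stands.
- The arm moves only by the shell command python3 -m pendant 'ROWS'. ROWS is JSON, a list that holds one entry, the list of rows, each a list of 5 numbers: the opening, from 0 (shut) to 1 (fully open), then the shift along the tool's x, y, z in m, then the turn about the tool's z in rad. A call has exactly 8 rows; each row is the pose to reach, as a shift and turn from the pose commanded when the call began, along the tool's axes at that moment; what a row does not reach only later rows make up. A row lasts 1/10 s, in which the tool goes at most 50 mm and 8.59 degrees, less where a joint would pass 70% of its speed; a pose out of reach is approached as far as the arm can. A call with a gripper value outside its range is refused whole. The fingers move at their own pace and stop on an object; the grip force is fixed at half the most. Time passes only in rows, so rows that repeat a pose let the fingers close, or fill a call up. It gives the time, the measured TCP pose, the force and the opening at its end, in the units of the state.
- env.state(): the state, without advancing time (a new reading comes with each control period).
- env.read_camera(name): name is "scene" or "side" or "wrist"; returns a dict with "image" (480x640x3 uint8, blue, green, red), "range_z" (480x640 float32, mm along the optical axis (not along the pixel's ray), 0 where there is no reading), "fx", "fy", "cx", "cy" (pixels), "dist" ([k1, k2, p1, p2, k3] as OpenCV has them; the pictures are not rectified), "rvec" (rotation vector, rad) and "tvec" (3), from world to camera coordinates, as OpenCV has them; the wrist camera has in their place "tool_from_camera" (4x4, takes a point from camera to tool coordinates, whose origin is the TCP and whose axes are the flange's). Camera axes: x right, y down, z forward; pixel columns grow to the right and rows downward; lengths in mm; the calibration is good to about 2 mm. A picture is of the moment at which its call begins: read the wrist's pose just before it.
- env.job_done(): hands the job in, once; it reports no verdict.
The state is a dict: "t": time; "joints": joint angles; "qvel": joint speeds; "tau": joint torques, N m; "eef_pos": TCP position; "tcp_rot": TCP orientation; "ft_force": force on the tool from outside, world axes, zero at the start; "moment": the same for the moment, N m; "opening": opening from 0.0 (shut) to 1.0 (fully open).
Only numpy, scipy, OpenCV 4.12 (cv2) and the standard library are available. Lean on these libraries where they do the work, as an engineer would, in place of code of your own. Each camera call takes 0.05 s, during which the arm holds its last target. There are 200 camera calls.

## Working session

There is one attempt and no reset: what is moved stays moved. The work goes in short steps, Python scripts to look and compute and a shell command to move; the robot and the scene stay as the last step left them, time stands still between calls to the robot, and variables do not carry over. Pictures are saved under pics/ and viewed, about 8 in all and at most 12, crops included, and the job is handed in when it is done.

```bash
mkdir -p pics; ls
cat > h.py <<'E'
import numpy as np, cv2
from cell import env
def cam(n):
    c=env.read_camera(n); K=np.array([[c['fx'],0,c['cx']],[0,c['fy'],c['cy']],[0,0,1.]]); c['K']=K; c['D']=np.array(c['dist'],float)
    return c
def toworld(c,uv,T=None):
    """pixels (N,2) -> world ray origin, dirs (z=1 camera)"""
    p=cv2.undistortPoints(np.array(uv,float).reshape(-1,1,2),c['K'],c['D']).reshape(-1,2)
    d=np.c_[p,np.ones(len(p))]
    if 'rvec' in c:
        R=cv2.Rodrigues(np.array(c['rvec'],float))[0]; t=np.array(c['tvec'],float).ravel()
        return -R.T@t, d@R
    return T[:3,3], d@T[:3,:3].T
def plane(c,uv,z,T=None):
    o,d=toworld(c,uv,T); return o+d*((z-o[2])/d[:,2])[:,None]
def depth(c,uv,T=None):
    o,d=toworld(c,uv,T); uv=np.array(uv,int).reshape(-1,2); return o+d*c['range_z'][uv[:,1],uv[:,0]][:,None]
def wristT(c,s):
    from scipy.spatial.transform import Rotation as R
    T=np.eye(4); T[:3,:3]=R.from_euler('xyz',s['tcp_rot']).as_matrix(); T[:3,3]=s['eef_pos']
    return T@np.array(c['tool_from_camera'])
E
python3 - <<'E'
from h import *
s=env.state(); print(s)
for n in ['scene','side']:
    c=cam(n); cv2.imwrite(f'pics/{n}.png',c['image'])
E
```

```text
pics
{'t': 0.0, 'joints': array([-1.44260540e+00,  4.91570267e-01,  1.55949518e+00, -8.71787436e-06,
        1.09168156e+00, -1.05611884e-01]), 'qvel': array([-0.0019125 ,  0.00018241,  0.00048621,  0.00030339, -0.00076636,
       -0.00165216]), 'tau': array([-2.40897403e-03, -6.12653947e+01, -2.58188438e+01,  6.93266024e-02,
        4.81971481e-02, -7.80246728e-05]), 'eef_pos': array([ 144.77824659, -607.73105886,  214.03934766]), 'tcp_rot': array([-3.14044392e+00, -1.13997888e-04,  2.33806769e-01]), 'ft_force': array([ 0.84646809, -0.35551195,  1.11657059]), 'moment': array([-0.00501802, -0.04230054, -0.00904722]), 'opening': 0.9960557943111847}
```

View pics/scene.png

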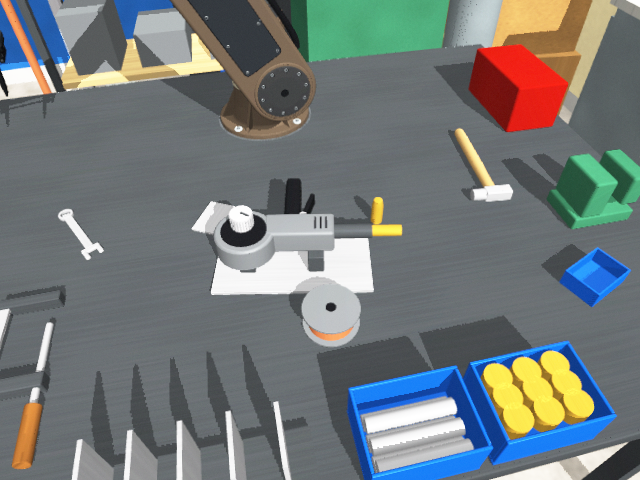

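View pics/side.png

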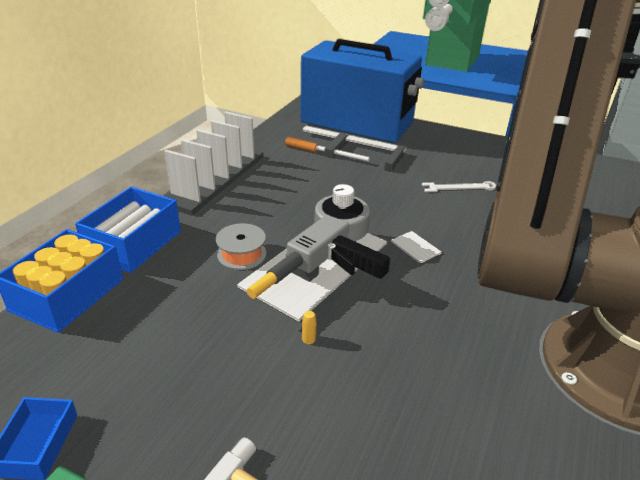

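The scene view shows the nut at about (241,217), the grip at (293,195), the trigger at (309,203), the nozzle end at (401,230), the spare nozzle at (377,210) and the spool at (331,312). The side view agrees: nut (343,195), grip (360,257) and spare nozzle (309,327).

Run:
```python
from h import *
def cloud(n,u0,u1,v0,v1):
    c=cam(n); u,v=np.meshgrid(np.arange(u0,u1),np.arange(v0,v1)); uv=np.c_[u.ravel(),v.ravel()]
    P=depth(c,uv); col=c['image'][uv[:,1],uv[:,0]].astype(int); ok=c['range_z'][uv[:,1],uv[:,0]]>0
    return P[ok],col[ok],uv[ok]
for n,b in [('scene',(180,420,160,350)),('side',(200,450,170,360))]:
    P,C,uv=cloud(n,*b); z=P[:,2]; sat=C.max(1)-C.min(1); v=C.max(1)
    print(n)
    def rep(l,m):
        if m.sum()<5: print(l,m.sum());return
        Q=P[m]; r=cv2.minAreaRect(Q[:,:2].astype(np.float32)); print(l,m.sum(),'med',np.median(Q,0).round(1),'rect',np.round(r[0],1),np.round(r[1],1),round(r[2],1))
    rep('nut z>116',(z>116)&(sat<60))
    top=(z>134)&(sat<60); rep('nut top',top)
    rep('housing',(z>85)&(z<100)&(v>60)&(sat<40))
    rep('grip/trig black',(z>50)&(z<93)&(v<50))
    rep('grip top',(z>83)&(z<92)&(v<50))
    rep('brass',(sat>100)&(C[:,0]<80)&(C[:,1]>120)&(z>10))
    rep('brass hi',(sat>100)&(C[:,0]<80)&(C[:,1]>120)&(z>57)&(z<63))
    rep('spool',(z>40)&(z<50)&(v>60)&(P[:,0]>np.median(P[:,0])))
    rep('plates',(z>2)&(z<12)&(v>180)&(sat<40))
```

```text
scene
nut z>116 479 med [552.9 -92.4 135.9] rect [546.  -92.7] [40.9 40.4] 25.4
nut top 294 med [546.2 -92.5 136.8] rect [544.7 -92.8] [38.8 39. ] 14.2
housing 2598 med [563.  -18.4  93.9] rect [554.8 -13.5] [216.3 232.1] 34.1
grip/trig black 642 med [473.2  14.   87.1] rect [497.5 -19.5] [ 85. 186.] 43.4
grip top 508 med [466.8  10.5  87.5] rect [466.1  22. ] [ 53.5 105.5] 77.5
brass 314 med [493.5 176.4  51.6] rect [627.2 120.4] [ 78.8 315.5] 55.5
brass hi 17 med [483.5 177.5  59.7] rect [482.7 177.6] [ 7.2 11.7] 62.8
spool 2530 med [709.3  31.   44.8] rect [631.4   2.7] [260.4 153.1] 38.5
plates 6525 med [591.   -9.8   7.5] rect [561.3 -54.7] [408.7 258.1] 57.9
side
nut z>116 346 med [540.2 -82.5 133.6] rect [542.7 -91. ] [40.5 39.3] 83.2
nut top 167 med [543.  -90.4 136.1] rect [543.7 -90.4] [37.5 38.7] 23.2
housing 1828 med [544.   -2.1  93.5] rect [533.7  -2. ] [115.1 284.2] 4.4
grip/trig black 1497 med [459.8  25.9  80.6] rect [531.6   6.9] [204.  187.9] 34.8
grip top 606 med [458.6  14.6  87. ] rect [502.3  -2.6] [ 65.9 198.2] 63.3
brass 616 med [566.5 188.2  58.3] rect [610.8 150.3] [ 63.8 288.5] 65.8
brass hi 35 med [478.6 182.6  58.8] rect [480.5 182.9] [17.7 16.8] 73.3
spool 1248 med [707.8  35.7  44.2] rect [7.469e+02 7.000e-01] [122.3 442.5] 62.9
plates 2447 med [545.2  89.8   7.3] rect [ 466.1 -130.3] [613.7 200.7] 68.6
```

```bash
python3 -m pendant '[[[1,0.3,-0.2,0,0.364],[1,0.3,-0.2,0,0.364],[1,0.3,-0.2,0,0.364],[1,0.3,-0.2,0,0.364],[1,0.3,-0.2,0,0.364],[1,0.3,-0.2,0,0.364],[1,0.3,-0.2,0,0.364],[1,0.3,-0.2,0,0.364]]]'
```

```text
t: 1.0
eef_pos: [392.6, -340.7, 214.8]
tcp_rot: [-3.141, -0.0, -0.127]
ft_force: [0.3, -0.0, -0.6]
opening: 0.998
```

```bash
python3 -m pendant '[[[1,0.01,-0.357,0.0,0],[1,0.01,-0.357,0.0,0],[1,0.01,-0.357,0,0],[1,0.01,-0.357,0,0],[1,0.01,-0.357,0,0],[1,0.01,-0.357,0,0],[1,0.01,-0.357,0,0],[1,0.01,-0.357,0,0]]]'
python3 - <<'E'
from h import *
s=env.state(); c=cam('wrist'); T=wristT(c,s); print(s['eef_pos'],s['tcp_rot'],T.round(2))
cv2.imwrite('pics/w1.png',c['image'])
u,v=np.meshgrid(np.arange(0,640,2),np.arange(0,480,2)); uv=np.c_[u.ravel(),v.ravel()]
P=depth(c,uv,T); C=c['image'][uv[:,1],uv[:,0]].astype(int); z=P[:,2]; ok=c['range_z'][uv[:,1],uv[:,0]]>0
val=C.max(1); m=ok&(np.abs(P[:,0]-450)<90)&(np.abs(P[:,1])<80)
for l,k in [('grip',m&(z>84)&(z<91)&(val<60)),('trig',m&(z>78)&(z<84)&(val<60)),('hous',ok&(z>91)&(z<98)&(val>60))]:
    print(l,k.sum())
    if k.sum()>10:
        Q=P[k]; r=cv2.minAreaRect(Q[:,:2].astype(np.float32)); print(Q.mean(0).round(1),r)
np.savez('w1.npz',P=P,C=C,uv=uv,ok=ok)
E
```

```text
t: 1.8
eef_pos: [446.7, 12.3, 214.7]
tcp_rot: [-3.141, -0.0, -0.126]
ft_force: [-0.3, -0.3, -0.4]
opening: 1.002
[446.70831989  12.29185152 214.70890746] [-3.14126562e+00 -2.24622360e-04 -1.26025133e-01] [[-1.3000e-01 -9.5000e-01 -2.8000e-01  5.2602e+02]
 [-9.9000e-01  1.2000e-01  4.0000e-02  8.4000e-01]
 [-0.0000e+00  2.8000e-01 -9.6000e-01  3.8397e+02]
 [ 0.0000e+00  0.0000e+00  0.0000e+00  1.0000e+00]]
grip 939
[465.4   7.4  86.8] ((462.6454772949219, 8.171117782592773), (28.646451950073242, 111.2056884765625), 78.62727355957031)
trig 184
[478.   28.8  81.6] ((467.22705078125, 20.147994995117188), (55.47867202758789, 106.97715759277344), 78.89274597167969)
hous 4341
[547.4 -33.6  93.8] ((554.102294921875, -41.47999572753906), (215.4900665283203, 108.01592254638672), 78.21553802490234)
```

View pics/w1.png

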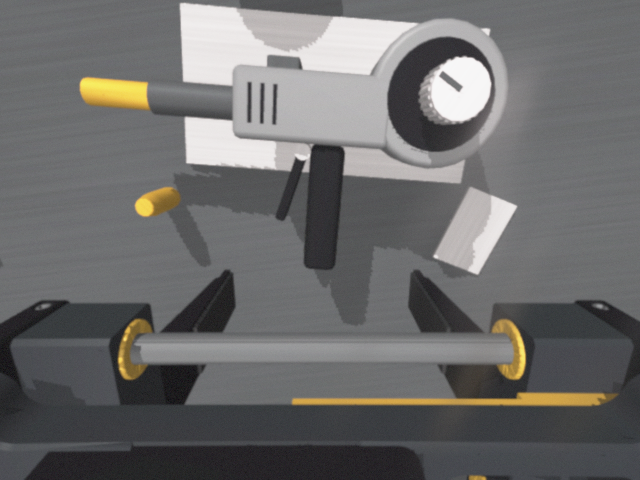

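```bash
python3 -m pendant '[[[1,0.017,-0.005,0.03,0.076],[1,0.017,-0.005,0.06,0.076],[1,0.017,-0.005,0.095,0.076],[1,0.017,-0.005,0.12,0.076],[1,0.017,-0.005,0.14,0.076],[1,0.017,-0.005,0.155,0.076],[1,0.017,-0.005,0.163,0.076],[1,0.017,-0.005,0.163,0.076]]]'
python3 - <<'E'
from h import *
c=cam('wrist'); cv2.imwrite('pics/w2.png',c['image'])
E
```

```text
t: 2.65
eef_pos: [463.8, 10.4, 50.9]
tcp_rot: [3.141, 0.002, -0.207]
ft_force: [-0.0, 0.1, -0.1]
opening: 0.999
```

View pics/w2.png

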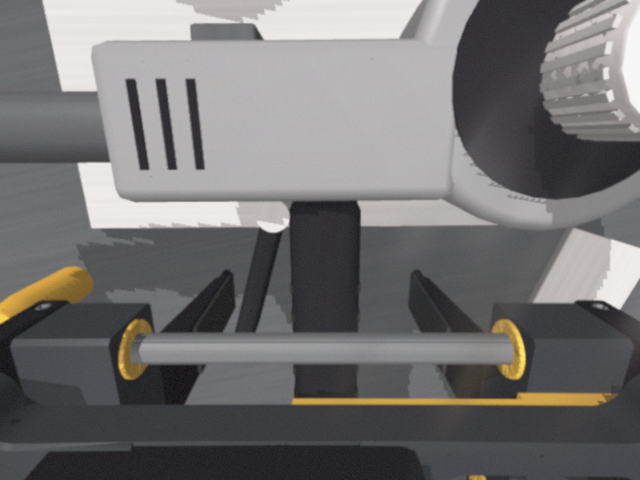

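The view shows the grip (325,300) and trigger (260,280) between the open fingers, with the gun's axes square to the jaws. I'll shift slightly and squeeze.

```bash
python3 -m pendant '[[[1,0,-0.0045,0,0],[0.38,0,-0.0045,0,0],[0.38,0,-0.0045,0,0],[0.38,0,-0.0045,0,0],[0.38,0,-0.0045,0,0],[0.38,0,-0.0045,0,0],[0.38,0,-0.0045,0,0],[0.38,0,-0.0045,0,0]]]'
```

```text
t: 3.5
eef_pos: [464.6, 16.1, 51.5]
tcp_rot: [3.141, 0.001, -0.206]
ft_force: [-4.5, -8.2, -0.1]
opening: 0.466
```

```bash
python3 -m pendant '[[[0.3,0,0,0,0],[0.3,0,0,0,0],[0.3,0,0,0,0],[0.3,0,0,0,0],[0.3,0,0,0,0],[0.3,0,0,0,0],[0.3,0,0,0,0],[0.3,0,0,0,0]]]'
python3 - <<'E'
from h import *
s=env.state(); print(s['ft_force'],s['opening'],s['eef_pos'])
c=cam('wrist'); cv2.imwrite('pics/w3.png',c['image'])
E
```

```text
t: 4.3
eef_pos: [464.1, 14.2, 51.5]
tcp_rot: [3.139, 0.002, -0.204]
ft_force: [-5.9, -20.3, 2.0]
opening: 0.426
[ -5.85875277 -20.26888872   1.97732558] 0.4260673353031294 [464.08005516  14.17436651  51.45347592]
```

View pics/w3.png

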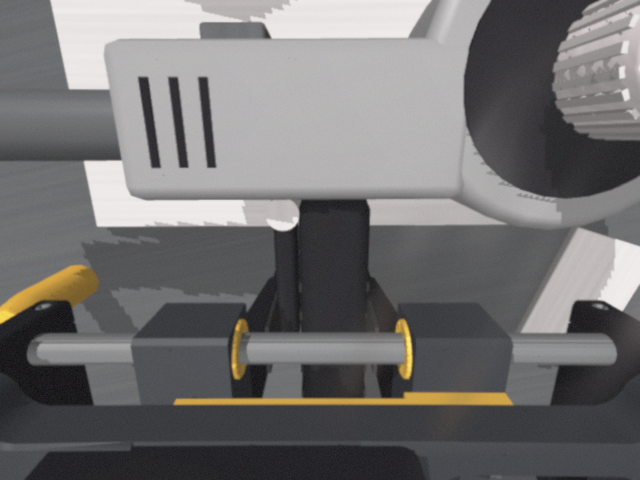

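Opening is 0.426 (40.5 mm) and the trigger lies parallel to the grip at (287,270), so it is fully squeezed. Next I'll hold, release and lift.

```bash
python3 -m pendant '[[[0.3,0,0,0,0],[1,0,0,0,0],[1,0,0,0,0],[1,0,0,0,0],[1,0,0,0,0],[1,0,0,0,0],[1,0,0,-0.05,0],[1,0,0,-0.1,0]]]'
python3 - <<'E'
from h import *
s=env.state(); print(s['joints'],s['eef_pos'],s['tcp_rot'],s['opening'])
c=cam('wrist'); cv2.imwrite('pics/w4.png',c['image'])
E
```

```text
t: 5.15
eef_pos: [464.0, 15.9, 151.7]
tcp_rot: [3.141, 0.005, -0.206]
ft_force: [1.1, -0.4, 0.7]
opening: 0.955
[-1.07944443e-01  3.54482508e-01  2.01090075e+00 -4.08507064e-04
  7.81034498e-01  1.66915151e+00] [463.96921475  15.92882998 151.67960472] [ 3.14083403  0.00477372 -0.20601063] 0.954867258982056
```

View pics/w4.png

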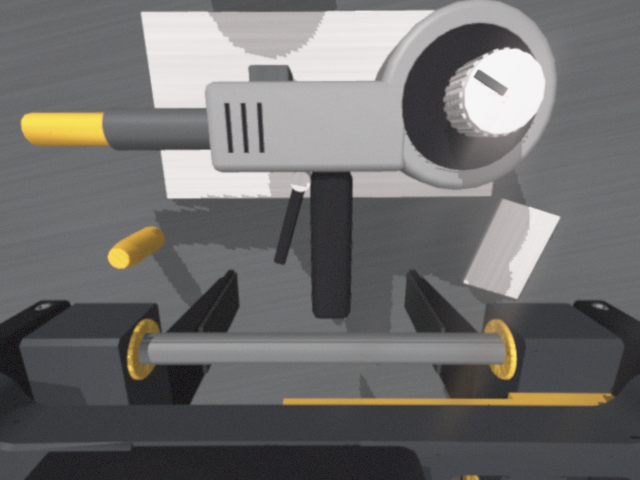

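The trigger is back at its free angle, from (297,190) to (280,262) just as before. The nut top is at (510,88). I'll measure the nut now.

```bash
cat > nut.py <<'E'
from h import *
s=env.state(); c=cam('wrist'); T=wristT(c,s)
u,v=np.meshgrid(np.arange(640),np.arange(300)); uv=np.c_[u.ravel(),v.ravel()]
P=depth(c,uv,T); ok=(c['range_z'][uv[:,1],uv[:,0]]>0)&(P[:,2]>130)&(P[:,2]<145)&(np.hypot(P[:,0]-545,P[:,1]+92)<35)
Q=P[ok]; C=c['image'][uv[:,1],uv[:,0]].max(1)[ok]
ctr,r=cv2.minEnclosingCircle(Q[:,:2].astype(np.float32)); print('nut',np.round(ctr,1),round(r,1),'z',np.median(Q[:,2]).round(1))
m=(C<150)&(np.hypot(*(Q[:,:2]-ctr).T)<18); rib=Q[m][:,:2]
d=cv2.fitLine(rib.astype(np.float32),cv2.DIST_L2,0,.01,.01).ravel(); mc=rib.mean(0)-ctr
a=np.arctan2(d[1],d[0]); a+= np.pi*(mc@d[:2]<0); print('rib n',m.sum(),'ang',round(float(a),3),'off',mc.round(1))
yaw=s['tcp_rot'][2]; D=np.array(ctr)-s['eef_pos'][:2]; print('tool dx,dy',np.cos(yaw)*D[0]+np.sin(yaw)*D[1],np.sin(yaw)*D[0]-np.cos(yaw)*D[1],'q6',s['joints'][5],'mz',s['moment'][2])
E
python3 nut.py
```

```text
nut [543.2 -94.9] 21.4 z 136.0
rib n 229 ang 0.857 off [6.7 7.8]
tool dx,dy 97.3697722515313 92.74722785459224 q6 1.6691130481282366 mz 0.05002274317831333
```

```bash
python3 -m pendant '[[[1,0.03,0.03,-0.02,-0.15],[1,0.06,0.06,-0.02,-0.3],[1,0.098,0.092,-0.02,-0.45],[1,0.098,0.092,-0.02,-0.6],[1,0.098,0.092,-0.02,-0.75],[1,0.098,0.092,-0.02,-0.9],[1,0.098,0.092,-0.02,-1.05],[1,0.098,0.092,-0.02,-1.2]]]'; python3 -m pendant '[[[1,0,0,0,-0.15],[1,0,0,0,-0.3],[1,0,0,0,-0.45],[1,0,0,0,-0.5],[1,0,0,0,-0.5],[1,0,0,0,-0.5],[1,0,0,0,-0.5],[1,0,0,0,-0.5]]]'
python3 nut.py
```

```text
t: 6.05
eef_pos: [541.6, -94.2, 171.0]
tcp_rot: [-3.14, 0.001, 1.0]
ft_force: [-0.3, 0.1, 0.1]
opening: 1.002
t: 6.85
eef_pos: [542.0, -94.2, 171.5]
tcp_rot: [-3.141, 0.0, 1.493]
ft_force: [0.2, 0.7, 1.0]
opening: 0.999
nut [543.2 -94.8] 21.2 z 135.9
rib n 120 ang 0.852 off [6.4 7.3]
tool dx,dy -0.47831508514489396 1.186714831606235 q6 -0.21422040211161325 mz 0.01392484989456505
```

```bash
python3 -m pendant '[[[1,0,0.001,0.025,0],[1,0,0.001,0.045,0],[1,0,0.001,0.063,0],[1,0,0.001,0.063,0],[0.3,0,0.001,0.063,0],[0.3,0,0.001,0.063,0],[0.3,0,0.001,0.063,0],[0.3,0,0.001,0.063,0]]]';python3 -m pendant '[[[0.3,0,0,0,0],[0.3,0,0,0,0],[0.3,0,0,0,0],[0.3,0,0,0,0],[0.3,0,0,0,0],[0.3,0,0,0,0],[0.3,0,0,0,0],[0.3,0,0,0,0]]]'
python3 - <<'E'
from h import *
s=env.state(); print(s['opening'],s['moment'],s['joints'][5],s['tcp_rot'][2])
E
```

```text
t: 7.7
eef_pos: [543.3, -94.4, 109.3]
tcp_rot: [3.14, 0.0, 1.494]
ft_force: [-0.0, 1.1, 0.0]
opening: 0.724
t: 8.5
eef_pos: [543.5, -94.4, 108.7]
tcp_rot: [3.141, 0.0, 1.494]
ft_force: [4.6, 0.5, 0.1]
opening: 0.416
0.4156702440765686 [ 0.06331625 -0.95794886  0.02555657] -0.21466023905470805 1.4937592799449517
```

```bash
cat > st.py <<'E'
from h import *
s=env.state(); print('mom',s['moment'].round(3),'F',s['ft_force'].round(1),'J',s['joints'].round(3),'yaw',s['tcp_rot'][2].round(3))
E
python3 -m pendant '[[[0.3,0,0,0,0.1],[0.3,0,0,0.0002,0.2],[0.3,0,0,0.0003,0.3],[0.3,0,0,0.0004,0.4],[0.3,0,0,0.0005,0.5],[0.3,0,0,0.0006,0.6],[0.3,0,0,0.0007,0.7],[0.3,0,0,0.0008,0.8]]]'; python3 st.py
```

```text
t: 9.3
eef_pos: [543.4, -94.3, 108.0]
tcp_rot: [3.141, -0.0, 0.69]
ft_force: [3.7, 0.6, 1.2]
opening: 0.415
mom [ 0.202 -0.756  0.166] F [3.7 0.6 1.2] J [-0.292  0.522  1.851  0.     0.768  0.589] yaw 0.69
```

```bash
python3 -m pendant '[[[0.3,0,0,0.0001,0.1],[0.3,0,0,0.0002,0.2],[0.3,0,0,0.0003,0.3],[0.3,0,0,0.0004,0.4],[0.3,0,0,0.0004,0.4],[0.3,0,0,0.0004,0.4],[0.3,0,0,0.0004,0.4],[0.3,0,0,0.0004,0.4]]]'; python3 st.py
```

```text
t: 10.1
eef_pos: [543.4, -94.2, 107.7]
tcp_rot: [3.141, -0.001, 0.295]
ft_force: [3.8, 3.6, 3.6]
opening: 0.415
mom [ 0.524 -0.824  0.372] F [3.8 3.6 3.6] J [-0.291  0.523  1.851  0.     0.767  0.984] yaw 0.295
```

```bash
python3 -m pendant '[[[0.3,0,0,0.0001,0.1],[0.3,0,0,0.0002,0.2],[0.3,0,0,0.0003,0.3],[0.3,0,0,0.0003,0.3],[0.3,0,0,0.0003,0.3],[0.3,0,0,0.0003,0.3],[0.3,0,0,0.0003,0.3],[0.3,0,0,0.0003,0.3]]]'; python3 st.py
```

```text
t: 10.9
eef_pos: [542.0, -94.1, 107.3]
tcp_rot: [-3.141, 0.002, -0.004]
ft_force: [-3.0, 0.8, 7.5]
opening: 0.419
mom [0.321 0.544 0.438] F [-3.   0.8  7.5] J [-2.920e-01  5.230e-01  1.853e+00 -1.000e-03  7.680e-01  1.284e+00] yaw -0.004
```

```bash
python3 -m pendant '[[[0.3,0,0,0,0.1],[0.3,0,0,0,0.2],[0.3,0,0,0,0.3],[0.3,0,0,0,0.3],[0.3,0,0,0,0.3],[0.3,0,0,0,0.3],[0.3,0,0,0,0.3],[0.3,0,0,0,0.3]]]'; python3 st.py
python3 - <<'E'
from h import *
a=[cam(n)['image'] for n in ('scene','side')]
a=[cv2.resize(a[0][195:255,200:280],None,fx=5,fy=5),cv2.resize(a[1][170:230,300:380],None,fx=5,fy=5)]
cv2.imwrite('pics/c5.png',np.hstack(a))
E
```

```text
t: 11.7
eef_pos: [543.4, -94.1, 107.4]
tcp_rot: [-3.141, -0.001, -0.305]
ft_force: [4.7, 3.3, 4.2]
opening: 0.419
mom [ 0.655 -0.797  0.404] F [4.7 3.3 4.2] J [-0.291  0.523  1.851  0.     0.766  1.584] yaw -0.305
```

View pics/c5.png

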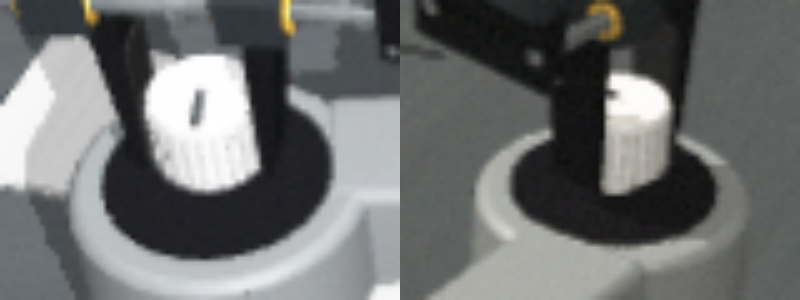

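```bash
cat > rib.py <<'E'
from h import *
c=cam('scene'); u,v=np.meshgrid(np.arange(225,258),np.arange(200,228)); uv=np.c_[u.ravel(),v.ravel()]
P=plane(c,uv,136.); r=np.hypot(P[:,0]-543.8,P[:,1]+93.5); g=c['image'][uv[:,1],uv[:,0]].max(1).astype(float)
w=np.clip(200-g,0,None)*(r<15); k=w>0; Q=P[k][:,:2]; w=w[k]; mc=(Q*w[:,None]).sum(0)/w.sum()
C=np.cov((Q-mc).T,aweights=w); e,V=np.linalg.eigh(C); d=V[:,1]; m=mc-[543.8,-93.5]; d=d*np.sign(d@m)
print('n',k.sum(),'axis ang',np.arctan2(d[1],d[0]).round(3),'centroid ang',np.arctan2(m[1],m[0]).round(3),'m',m.round(1),'eig',e.round(1))
E
python3 rib.py; python3 -m pendant '[[[0.3,0,0,0,0.1],[0.3,0,0,0,0.2],[0.3,0,0,0,0.3],[0.3,0,0,0,0.3],[0.3,0,0,0,0.3],[0.3,0,0,0,0.3],[0.3,0,0,0,0.3],[0.3,0,0,0,0.3]]]'; python3 st.py;python3 rib.py
```

```text
n 13 axis ang -0.216 centroid ang -0.211 m [ 7.5 -1.6] eig [ 0.9 18.8]
t: 12.65
eef_pos: [542.7, -93.6, 107.3]
tcp_rot: [-3.141, 0.001, -0.605]
ft_force: [1.5, 7.1, 5.4]
opening: 0.415
mom [ 1.28  -0.27   0.368] F [1.5 7.1 5.4] J [-2.910e-01  5.230e-01  1.852e+00  1.000e-03  7.680e-01  1.884e+00] yaw -0.605
n 28 axis ang 2.198 centroid ang 1.362 m [1.9 9. ] eig [12.9 59.9]
```

```bash
python3 -m pendant '[[[1,0,0,0,0],[1,0,0,0,0],[1,0,0,0,0],[1,0,0,0,0],[1,0,0,0,0],[1,0,0,0,0],[1,0,0,0,0],[1,0,0,0,0]]]'; python3 st.py;python3 rib.py
python3 - <<'E'
from h import *
cv2.imwrite('pics/c6.png',np.hstack([cv2.resize(cam('scene')['image'][195:255,200:280],None,fx=5,fy=5),cv2.resize(cam('side')['image'][170:230,300:380],None,fx=5,fy=5)]))
E
```

```text
t: 13.5
eef_pos: [543.1, -94.3, 107.1]
tcp_rot: [3.142, -0.0, -0.606]
ft_force: [0.2, 0.2, 0.2]
opening: 0.99
mom [ 0.075  0.052 -0.028] F [0.2 0.2 0.2] J [-0.292  0.523  1.852 -0.     0.766  1.885] yaw -0.606
n 12 axis ang -0.177 centroid ang -0.196 m [ 7.  -1.4] eig [ 0.8 19.4]
```

View pics/c6.png

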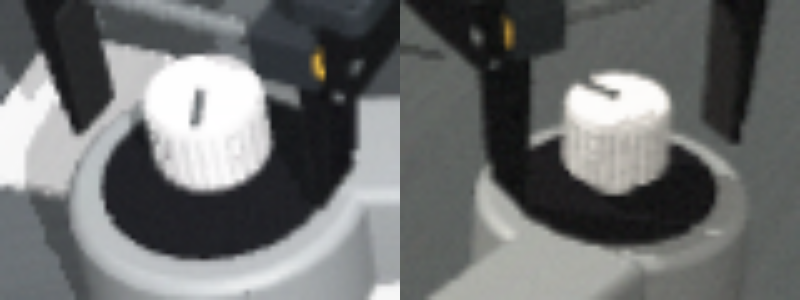

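The rib sits at the same angle (crop (198,107), about -0.2 rad) although the hand turned a further 0.3 rad, so the nut is on its stop, about 1.05 rad from where it started. I'll regrip and back it off.

```bash
python3 -m pendant '[[[0.3,0,0,0,0],[0.3,0,0,0,0],[0.3,0,0,0,0],[0.3,0,0,0,0],[0.3,0,0,0,0],[0.3,0,0,0,0],[0.3,0,0,0,0],[0.3,0,0,0,0]]]'; python3 -m pendant '[[[0.3,0,0,0,0],[0.3,0,0,0,0],[0.3,0,0,0,0],[0.3,0,0,-0.0001,-0.1],[0.3,0,0,-0.0002,-0.2],[0.3,0,0,-0.0003,-0.3],[0.3,0,0,-0.0004,-0.4],[0.3,0,0,-0.0005,-0.5]]]'; python3 -m pendant '[[[0.3,0,0,-0.0001,-0.1],[0.3,0,0,-0.0002,-0.2],[0.3,0,0,-0.0003,-0.3],[0.3,0,0,-0.0004,-0.4],[0.3,0,0,-0.0005,-0.5],[0.3,0,0,-0.0005,-0.5],[0.3,0,0,-0.0005,-0.5],[0.3,0,0,-0.0005,-0.5]]]'; python3 -m pendant '[[[0.3,0,0,-0.0001,-0.1],[0.3,0,0,-0.0002,-0.2],[0.3,0,0,-0.0003,-0.3],[0.3,0,0,-0.0004,-0.4],[0.3,0,0,-0.0005,-0.5],[0.3,0,0,-0.0006,-0.57],[0.3,0,0,-0.0006,-0.57],[0.3,0,0,-0.0006,-0.57]]]'; python3 st.py;python3 rib.py
python3 - <<'E'
from h import *
cv2.imwrite('pics/c7.png',np.hstack([cv2.resize(cam('scene')['image'][195:255,200:280],None,fx=5,fy=5),cv2.resize(cam('side')['image'][170:230,300:380],None,fx=5,fy=5)]))
E
```

```text
t: 14.45
eef_pos: [543.3, -94.0, 107.2]
tcp_rot: [-3.141, -0.0, -0.607]
ft_force: [-0.3, 1.5, 0.7]
opening: 0.42
t: 15.25
eef_pos: [543.3, -94.2, 107.7]
tcp_rot: [-3.142, -0.001, -0.102]
ft_force: [1.6, 4.0, 0.3]
opening: 0.419
t: 16.05
eef_pos: [543.3, -94.4, 108.2]
tcp_rot: [3.141, -0.0, 0.392]
ft_force: [2.7, 4.3, -0.4]
opening: 0.412
t: 16.85
eef_pos: [543.5, -94.5, 108.8]
tcp_rot: [3.141, -0.0, 0.961]
ft_force: [4.0, 1.2, -1.6]
opening: 0.415
mom [ 0.303 -1.024  0.113] F [ 4.   1.2 -1.6] J [-0.292  0.521  1.85  -0.     0.769  0.318] yaw 0.961
n 82 axis ang -0.567 centroid ang -1.693 m [-0.7 -5.9] eig [35.1 61.1]
```

View pics/c7.png

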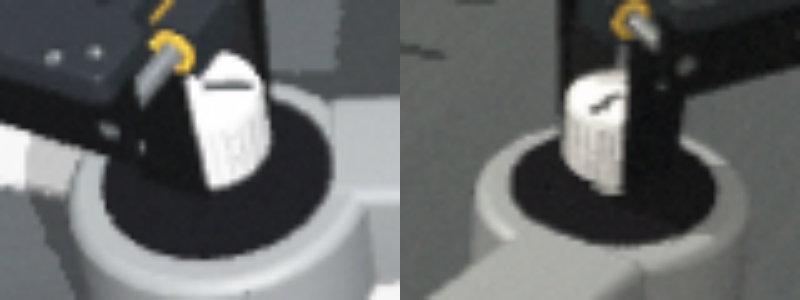

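Run:
```python
from h import *
c=cam('scene')
for q in ([[238.6,220],[240.4,213.2]],[[240.6,212.4],[250.4,212.2]]):
    P=plane(c,q,136.5)[:,:2]; d=P[1]-P[0]; print(P.round(1),np.arctan2(d[1],d[0]))
s=env.state(); print(s['opening'],s['eef_pos'],s['t'])
```

```text
[[562.5 -96.7]
 [546.1 -92.2]] 2.876672715589204
[[544.1 -91.7]
 [547.4 -74.8]] 1.3741518766653866
0.41131192816349754 [543.46865728 -94.43102365 108.76992146] 17.05
```

```bash
python3 -c "
from cell import env
print(env.job_done())"
```

```text
the job is handed in; nothing more can be done
None
```

The job is done and handed in at about 17 s, with the gripper still holding the nut. The hand-in call gives no verdict.

- **Trigger:** I squeezed it until the jaws stopped at about 40.5 mm, against 41 mm expected at the stop. After I let go, the wrist picture showed it back at its free angle.
- **Bottoming the nut:** I turned it clockwise until the wrist moment levelled off near 0.4 N m and the fingers slipped. The rib on the nut stayed at about -0.2 rad through a further 0.3 rad of hand turn, so it was on its stop. It had turned about 1.05 rad from where it started.
- **Backing off:** I regripped and turned the hand 1.57 rad counter-clockwise. The rib in the scene camera moved 1.57 to 1.64 rad, inside the 1.27 to 1.87 rad window.
- **Final grip:** The jaws read about 39 mm on the 40 mm nut. The grasp point is about 6 mm above the nut's centre and about 1 mm to the side.
- **Other objects:** The arm made no moves near the spare spool, nozzle or offcut. I did not measure their positions again at the end.
- **Checks that failed:** The automatic rib reading failed twice when a finger hid the rib. For the final angle I used the rib's end points read from the picture instead.

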